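# Clear the jammed rail offcut from the saw's offcut chute

### The arm

A 7-joint arm with a two-finger parallel gripper is mounted at the origin on a cart in front of the work surface, level with it; the furniture and walls round the work are solid. World frame = base frame: x ahead of the robot, y to its left, z up, the work surface at z = 0. Lengths are in mm, angles in rad, forces in N, time in s.
With the tool pointing down it reaches from about 425 to 875 mm from the base axis. Payload 9.9 kg.
Tool frame: the origin (TCP) lies on the centre line of the jaws, within the pads' length; the fingertips stand 8 mm ahead of it and the grasp point (between the pads) lies 11 mm behind it; z points along the fingers, y is the line along which they close (so a half turn about z gives the same grasp; the last joint's range is limited). The gripper opens to 85 mm and grips with 20 to 120 N. Pads are 22 mm wide; open, the fingers measure 114 mm over their backs; the gripper's body (76 mm by 85 mm) begins 54 mm behind the grasp point. The pads swing forward as they close: fully open they stand 13 mm farther back than shut.
Start: joints at [1.046, 0.576, 0.025, 1.437, -0.015, 1.129, -0.057], TCP at [288.002, -610.478, 239.289] pointing down, gripper open.
Joint ranges: [-2.76, 2.76], [-0.34, 2.15], [-1.52, 1.57], [0.19, 2.46], [-1.09, 4.23], [0.17, 1.99], [-2.82, 2.82]. Speed limits (rad/s): [2.22, 2.22, 3.01, 3.01, 3.14, 3.14, 3.14].

### API

Orientations are given as a rotation vector (axis times angle).
In Python, from station import env, cams gives the robot as it stands.
- The arm moves only by the tool move_arm, never from a script. Its argument "commands" is a list of rows, each a list of 7 numbers: the turn, a rotation vector about the tool's x, y, z in degrees, then the shift along the tool's x, y, z in mm, then the closure, from 0 (fully open) to 1 (shut). A call has 1 to 12 rows; each row is the pose to reach, as a shift and turn from the pose commanded when the call began, along the tool's axes at that moment; what a row does not reach only later rows make up. A row lasts 1/12 s, in which the tool goes at most 41.7 mm and 7.16 degrees, less where a joint would pass 70% of its speed; a pose out of reach is approached as far as the arm can. A call with a gripper value outside its range is refused whole. The fingers move at their own pace and stop on an object; "newtons" is the grip in N (left out, the last holds). Time passes only in rows, so rows that repeat a pose let the fingers close. It gives the time, the measured TCP pose, the force, the opening and the grip force at its end, in the units of the state.
- env.get_state(): the state, without advancing time (a new reading comes with each control period).
- cams.get_image(name): name is "scene" or "top"; returns the picture (400x640x3 uint8, red, green, blue); there is no depth.
- cams.camera_params(name): a dict with "K" (3x3 intrinsics, pixels), "distortion" ([k1, k2, p1, p2, k3] as OpenCV has them; the pictures are not rectified), "R" (3x3) and "t" (3): a world point X has camera coordinates R X + t. Camera axes: x right, y down, z forward; pixel columns grow to the right and rows downward; lengths in mm; the calibration is good to about 2 mm. A picture is of the moment at which its call begins. camera_params takes no time and is no camera call.
- env.hand_in(): hands the job in; it is judged then, once.
The state is a dict: "time": time; "q": joint angles; "joint_vel": joint speeds; "joint_efforts": joint torques, N m; "tool_pos": TCP position; "eef_rot": TCP orientation; "ft_force": force on the tool from outside, world axes, zero at the start; "torque": the same for the moment, N m; "width": finger opening in mm; "gripper_force": force on a finger pad.
Only numpy, scipy, OpenCV 4.12 (cv2) and the standard library are available. Lean on these libraries where they do the work, as an engineer would, in place of code of your own. Each camera call takes 0.05 s, during which the arm holds its last target. There are 200 camera calls.

### The job

A piece of white rail has jammed crosswise under the slotted cover in the throat of the offcut chute. Push it back up the slope until it lies clear of the cover in the wide top of the chute, lift it out and lay it down flat on the bench and let go. Then take it again another way and stand it upright on its end in the pocket of the small plywood stand, leaving the sanding block, pliers and tape measure where they are.

Things in the scene. Friction and masses are not known exactly. Their poses are not given: they have to be found in the camera images.
- chute: Fixed grey sheet-steel chute on four legs, 238 x 136 mm on the bench, 150 mm high at the top end. Its frame is level: origin on the bench under the middle, x up-slope (away from the robot at yaw 0), y left, z up. Bare steel floor rises along +x at 18 degrees, passing 60 mm above the origin; the offcut stays where it is left on it. s = distance along the floor from there, n = height square to it.
- chute_throat (a point): Point on the chute's floor at s = n = y = 0, in the throat. Inside width: 64 mm from s = -120 to -50 (outlet, empty), then tapering open to 124 at s = +50. From s = -120 to +30 a flat cover, 132 mm wide, lies at n = 30 to 33, with an open slot 54 mm wide along the middle for fingers; on it, at s = +9, y = +-40, two spring plungers 20 mm wide, top n = 50, press the offcut's ends down.
- chute_hopper (a point): Point on the chute's floor at s = +80 mm, middle of the hopper: the wide top part, s = +30 to +130 mm, open from above, 124 mm wide inside from s = +50, side walls 55 mm high (58 with the rim), no wall at the top end: do not push the offcut over it.
- offcut: White C-shaped rail, 25 (x) x 86 (y) x 24 mm (z), 0.08 to 0.17 kg; flat sides 25 mm apart, good to grasp; open side up (+z). Origin: centre of its underside. Starts on the chute's floor, square across it (its y along the chute's) to 2 degrees, centre near s = +8, its ends under cover and plungers: pushing it takes about 7 to 16 N until s = +30. Clear of the cover beyond s = +48.
- offcut_mid (a point): Centre of the offcut, 12 mm above its underside.
- stand: Fixed plywood stand with one open square pocket: 68 x 68 mm outside, 56 x 56 mm inside, walls 6 mm thick, rim 36 mm above the bench, pocket floor 6 mm above the bench; screw flanges 8 mm high reach 51 mm from its middle along its y both ways. Origin on the bench under the pocket's middle, z up.
- stand_pocket (a point): Middle of the pocket's floor, 6 mm above the bench.
- sanding_block: Bystander: cork sanding block 48 x 76 x 25 mm, origin at the centre of its underside; leave it alone.
- pliers: Bystander: combination pliers 59 x 184 x 15 mm lying flat, origin at the centre of the underside; leave them alone.
- tape_measure: Bystander: tape measure 39 x 92 x 72 mm, origin at the centre of its underside; leave it alone.
Mind the look-alikes: they are no part of the job. There is more than one size of the offcut; the job needs the largest.

How it is judged (in metres and radians):
On the way, in this order (a step that is already met when the one before it is completed fails the run):
1. the offcut lies on the chute's floor, up-slope and clear of the cover (centre beyond about s = +48 mm) (x of offcut in the frame of chute between 0.0455 and 0.125 m and z of offcut in the frame of chute below 0.105 m and angle between offcut's own z axis and vertical below 0.45 rad and contact force between offcut and chute above 0.1 N), for 0.2 s.
2. the offcut has been laid flat on the bench and let go (height (world z) of offcut_mid below 0.018 m and angle between offcut's own y axis and vertical between 1.45 and 1.69 rad and contact force between offcut and the fingers below 0.1 N and linear speed of offcut below 0.02 m/s), for 0.2 s.
At the end, for the whole second after the job is handed in: The offcut stands on either end on the floor of the stand's pocket, inside its walls (centre within 22 mm of the pocket's middle along each side, 44 to 54 mm above the bench), upright within 0.1 rad, at rest and released; the bystanders have not moved (x of offcut_mid in the frame of stand between -0.022 and 0.022 m and y of offcut_mid in the frame of stand between -0.022 and 0.022 m and height (world z) of offcut_mid between 0.044 and 0.054 m and (angle between offcut's own y axis and vertical below 0.1 rad or angle between offcut's own y axis and vertical above 3.0416 rad) and linear speed of offcut below 0.02 m/s and contact force between offcut and the fingers below 0.1 N); the robot touches nothing.
It fails at once if the sanding block is moved more than 20 mm (distance of sanding_block from where it was at the start of the episode above 0.02 m).
It fails at once if the pliers are moved more than 20 mm (distance of pliers from where it was at the start of the episode above 0.02 m).
It fails at once if the tape measure is moved more than 20 mm (distance of tape_measure from where it was at the start of the episode above 0.02 m).
It also fails if it takes over 64 s, if anything falls off the work surface, if the arm or the gripper's body presses on something with over 40 N, if the wrist force passes 120 N, or if a joint passes its speed limit or range.

## Working session

There is one attempt and no reset: what is moved stays moved. The work goes in short steps, Python scripts to look and compute and a tool call to move; the robot and the scene stay as the last step left them, time stands still between calls to the robot, and variables do not carry over. Pictures are saved under pics/ and viewed, at most 10 in all, crops included, and the job is handed in when it is done.

Besides the shell and the picture viewer there is one more tool, called in YAML: its name, and indented under it one key for each argument. move_arm: Moves the arm, as the interface text tells. Its arguments: {"type":"object","properties":{"commands":{"type":"array"},"newtons":{"type":"number"}},"required":["commands"]}

```bash
ls; mkdir -p pics
python3 - <<'E'
from station import env,cams
import cv2,numpy as np
for n in("scene","top"):
    im=cams.get_image(n);cv2.imwrite(f"pics/{n}0.png",im[:,:,::-1])
    p=cams.camera_params(n);print(n,{k:np.round(v,3).tolist() for k,v in p.items()})
print(env.get_state())
E
```

```text
pics
scene {'K': [[463.788, 0.0, 319.373], [0.0, 463.788, 199.494], [0.0, 0.0, 1.0]], 'distortion': [-0.01, 0.0, 0.0, 0.0, 0.0], 'R': [[-0.47, -0.883, 0.014], [-0.592, 0.303, -0.747], [0.655, -0.359, -0.665]], 't': [196.474, 406.435, 955.984]}
top {'K': [[509.769, 0.0, 308.52], [0.0, 509.769, 205.238], [0.0, 0.0, 1.0]], 'distortion': [-0.023, 0.0, 0.0, 0.0, 0.0], 'R': [[0.018, -1.0, -0.003], [-0.995, -0.018, -0.102], [0.102, 0.005, -0.995]], 't': [-78.167, 580.421, 1593.986]}
{'time': 0.1, 'q': array([ 1.0461969 ,  0.57648614,  0.024848  ,  1.43781633, -0.01498397,
        1.12892162, -0.05652519]), 'joint_vel': array([ 0.00083   , -0.00168339,  0.00044117, -0.00274886,  0.00138272,
       -0.00015612,  0.00090786]), 'joint_efforts': array([ 6.07614857e-03, -7.67303467e+01,  2.25781940e+00, -2.86606371e+01,
        1.58243871e-02,  8.56889208e-03,  4.44403383e-05]), 'tool_pos': array([ 287.84584485, -610.14686252,  238.50595005]), 'eef_rot': array([-3.06423727e+00, -6.86531244e-01,  6.32845629e-04]), 'ft_force': array([-0.01434608, -0.14062451, -0.4731189 ]), 'torque': array([-0.04427745, -0.0024259 , -0.00239992]), 'gripper_force': 0.0, 'width': 85.32251210226512}
```

View pics/scene0.png

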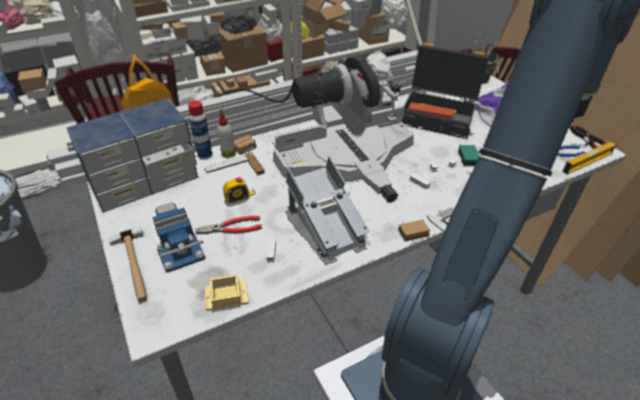

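View pics/top0.png

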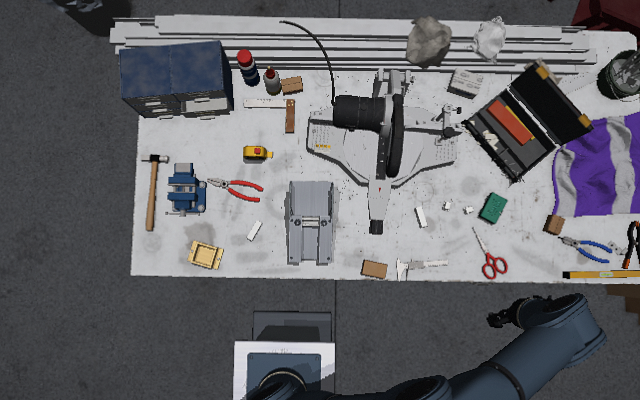

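The scene view shows the chute near (325,205), the stand at (227,292) and the arm on the right. In the top view the chute is at (311,222), the stand at (205,254), the sanding block at (375,269), the pliers at (240,188) and the tape at (257,153). I'll zoom in.

```bash
cat > h.py <<'E'
import cv2,numpy as np
from station import env,cams
def ray(name,px):
    p=cams.camera_params(name);R=np.array(p["R"]);t=np.array(p["t"])
    u=cv2.undistortPoints(np.array(px,float).reshape(-1,1,2),np.array(p["K"]),np.array(p["distortion"])).reshape(-1,2)
    d=np.c_[u,np.ones(len(u))]@R
    return -R.T@t,d
def onz(name,px,z):
    c,d=ray(name,px);return c+d*((z-c[2])/d[:,2])[:,None]
def proj(name,X):
    p=cams.camera_params(name);return cv2.projectPoints(np.array(X,float).reshape(-1,1,3),cv2.Rodrigues(np.array(p["R"]))[0],np.array(p["t"],float),np.array(p["K"]),np.array(p["distortion"]))[0].reshape(-1,2)
def crop(im,x0,y0,w,h,f,fn):
    cv2.imwrite(fn,cv2.resize(im[y0:y0+h,x0:x0+w],None,fx=f,fy=f,interpolation=cv2.INTER_CUBIC)[:,:,::-1])
E
python3 - <<'E'
from h import *
im=cv2.cvtColor(cv2.imread("pics/top0.png"),4);crop(im,180,170,160,118,5,"pics/t1.png")
im=cv2.cvtColor(cv2.imread("pics/scene0.png"),4);crop(im,270,150,120,110,5,"pics/s1.png")
E
```

```text
(no output)
```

View pics/t1.png

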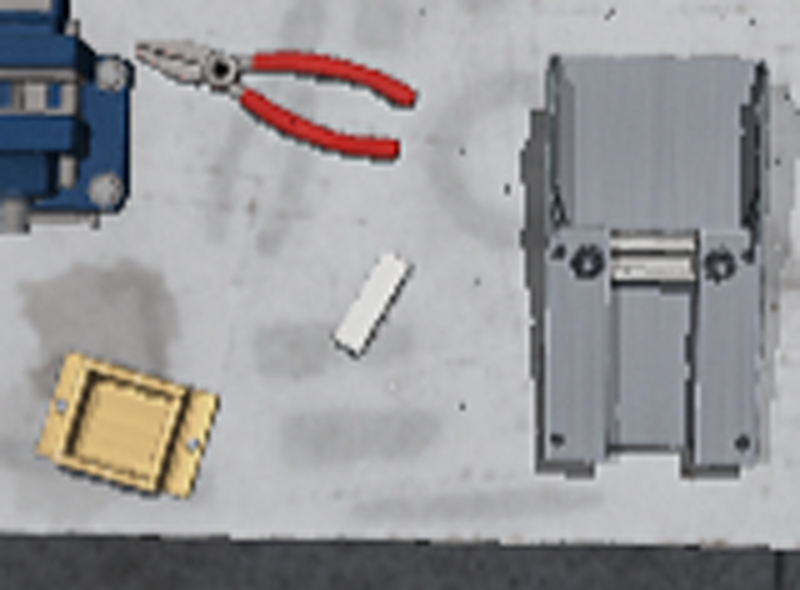

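View pics/s1.png

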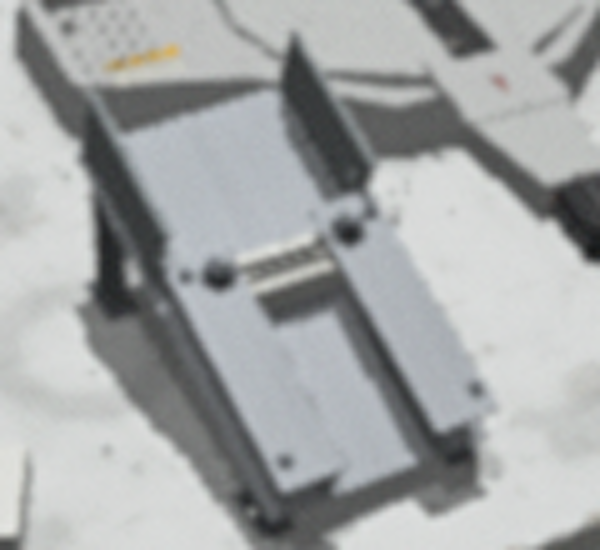

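The crops show the chute's plungers at crop (587,262) and (719,264), with the white rail between them. The cover's front corners are near (540,470) and (757,468). The stand's flange corners are at (72,352), (218,398), (187,498) and (38,457), and its screws at (60,405) and (195,445).

Run:
```python
from h import *
f=lambda L:(np.array(L,float)+.5)/5-.5+np.array([180,170])
s=lambda L:(np.array(L,float)+.5)/5-.5+np.array([270,150])
t=np.radians(18);C,S=np.cos(t),np.sin(t)
ch=lambda s,n:(s*C-n*S,60+s*S+n*C)
# plungers
x,z=ch(9,50);P=onz("top",f([[587,262],[719,264]]),z);Q=onz("scene",s([[218,268],[348,227]]),z);print("plung local",x,z,P.round(1),Q.round(1))
x,z=ch(-120,33);print("front",x,onz("top",f([[543,462],[755,462]]),z).round(1))
x,z=ch(30,33);print("coveredge",x,onz("top",f([[549,233],[757,235]]),z).round(1))
x,z=ch(130,58);print("top",x,onz("top",f([[553,57],[765,64]]),z).round(1))
x,z=ch(130,0);print("floor end",x,onz("top",f([[560,57],[755,62]]),z).round(1),onz("scene",s([[122,138],[280,90]]),z).round(1))
print("stand scr",onz("top",f([[60,405],[195,445]]),8).round(1))
print("stand in",onz("top",f([[92,370],[188,397],[162,490],[65,460]]),36).round(1))
for n,r in(("top",(180,230,60,50)),("scene",(195,265,65,50))):
    im=cv2.imread(f"pics/{n}0.png");hsv=cv2.cvtColor(im,40);m=cv2.inRange(hsv,(12,50,60),(32,255,255));M=m*0;x0,y0,w,h=r;M[y0:y0+h,x0:x0+w]=m[y0:y0+h,x0:x0+w]
    c=max(cv2.findContours(M,0,1)[0],key=cv2.contourArea);b=cv2.minAreaRect(c);bx=cv2.boxPoints(b);print(n,b);print(onz(n,bx,8).round(1))
# objects heights
```

```text
plung local -6.891341072090988 110.33397876413221 [[ 522.1  -34.2  110.3]
 [ 522.3 -113.8  110.3]] [[ 515.1  -31.2  110.3]
 [ 512.3 -109.3  110.3]]
front -124.32434276979168 [[ 401.1   -8.    54.3]
 [ 403.5 -139.4   54.3]]
coveredge 18.33413467448134 [[ 539.9  -10.5  100.7]
 [ 541.  -136.9  100.7]]
top 105.71436144462301 [[ 639.8  -12.8  155.3]
 [ 637.9 -138.   155.3]]
floor end 123.63734711836996 [[ 648.1  -14.8  100.2]
 [ 647.2 -134.2  100.2]] [[ 648.6  -38.7  100.2]
 [ 646.9 -140.9  100.2]]
stand scr [[431.1 304.4   8. ]
 [407.3 216.8   8. ]]
stand in [[453.2 278.6  36. ]
 [437.4 217.3  36. ]
 [378.9 231.6  36. ]
 [396.5 293.4  36. ]]
top ((204.935791015625, 254.88075256347656), (31.991397857666016, 22.413137435913086), 16.699243545532227)
[[397.6 319.8   8. ]
 [466.5 301.9   8. ]
 [439.  202.3   8. ]
 [370.3 220.5   8. ]]
scene ((224.45945739746094, 291.25677490234375), (31.564605712890625, 43.894527435302734), 80.53767395019531)
[[491.7 300.4   8. ]
 [463.6 195.5   8. ]
 [368.1 219.1   8. ]
 [395.9 317.5   8. ]]
```

```bash
cat >> h.py <<'E'
from scipy.spatial.transform import Rotation as Ro
O=np.array([526,-74,0.]);C,S=np.cos(np.radians(18)),np.sin(np.radians(18))
def chp(s,n,y=0): return O+np.array([s*C-n*S,y,60+s*S+n*C])
def Rt(yaw,tilt): # tool down, yaw about z, tilt outward along tool x (deg)
    return Ro.from_euler('z',yaw,degrees=True)*Ro.from_euler('y',-tilt,degrees=True)*Ro.from_euler('x',180,degrees=True)
RCH90=Ro.from_euler('y',-18,degrees=True)*Ro.from_euler('z',90,degrees=True)*Ro.from_euler('x',180,degrees=True)
def rel(pos,R,st=None):
    st=st or env.get_state();R0=Ro.from_rotvec(st["eef_rot"])
    w=np.degrees((R0.inv()*R).as_rotvec());d=R0.inv().apply(np.array(pos)-st["tool_pos"])
    print("rel",np.r_[w,d].round(1).tolist(),"rows",max(np.linalg.norm(w)/7.16,np.linalg.norm(d)/41.7).round(1))
def st():
    s=env.get_state();print({k:np.round(s[k],3).tolist() for k in("time","q","tool_pos","eef_rot","ft_force","width","gripper_force")})
E
python3 - <<'E'
from h import *
print(Rt(0,18).as_matrix().round(2),RCH90.as_matrix().round(2))
rel([440,-300,330],Rt(0,18)); rel(chp(-30,100),Rt(0,18))
c=lambda L:(np.array(L,float)+.5)/5-.5+np.array([180,170])
print(onz("top",[[376,227],[375,269],[187,190],[187,217],[240,188],[257,153],[222,250]],20).round(0),onz("top",c([[372,305],[395,252],[345,350],[395,155]]),10).round(0))
E
```

```text
[[ 0.95 -0.    0.31]
 [ 0.   -1.   -0.  ]
 [ 0.31  0.   -0.95]] [[ 0.    0.95  0.31]
 [ 1.   -0.    0.  ]
 [ 0.    0.31 -0.95]]
rel [-4.0, 17.7, 25.0, 269.9, -215.7, -91.2] rows 8.6
rel [-4.0, 17.7, 25.0, 390.4, -408.5, 93.2] rows 13.7
[[ 517. -284.   20.]
 [ 384. -282.   20.]
 [ 625.  325.   20.]
 [ 538.  321.   20.]
 [ 634.  154.   20.]
 [ 750.  102.   20.]
 [ 435.  205.   20.]] [[499. 106.  10.]
 [533.  92.  10.]
 [470. 122.  10.]
 [596.  94.  10.]]
```

move_arm:
  commands:
    - [0,0,0,70,-50,-80,0.3]
    - [0,0,0,70,-50,-80,0.6]
    - [0,0,0,70,-50,-90,0.85]
    - [-4,17.7,25,270,-216,-91,0.85]
    - [-4,17.7,25,270,-216,-91,0.85]
    - [-4,17.7,25,270,-216,-91,0.85]
    - [-4,17.7,25,270,-216,-91,0.85]
    - [-4,17.7,25,270,-216,-91,0.85]
    - [-4,17.7,25,390,-408,-60,0.85]
    - [-4,17.7,25,390,-408,-60,0.85]
    - [-4,17.7,25,390,-408,-60,0.85]
    - [-4,17.7,25,390,-408,-60,0.85]

```text
time: 1.1
tool_pos: [446.9, -181.7, 311.4]
eef_rot: [3.102, 0.001, 0.492]
ft_force: [0.9, -0.6, -0.4]
width: 12.6
gripper_force: 0.0
```

Run:
```python
from h import *
st();rel(chp(-30,100),Rt(0,18));rel(chp(-30,60),Rt(0,18))
```

```text
{'time': 1.1, 'q': [0.483, 0.083, -0.123, 2.038, -0.149, 0.731, -1.112], 'tool_pos': [446.905, -181.651, 311.387], 'eef_rot': [3.102, 0.001, 0.492], 'ft_force': [0.86, -0.565, -0.437], 'width': 12.58, 'gripper_force': 0.0}
rel [0.0, -0.0, 0.0, -32.4, -107.8, 163.5] rows 4.8
rel [0.0, -0.0, 0.0, -32.4, -107.8, 203.5] rows 5.6
```

move_arm:
  commands:
    - [0,0,0,-32,-108,100,0.85]
    - [0,0,0,-32,-108,100,0.85]
    - [0,0,0,-32,-108,100,0.85]
    - [0,0,0,-32,-108,100,0.85]
    - [0,0,0,-32,-108,183,0.85]
    - [0,0,0,-32,-108,183,0.85]
    - [0,0,0,-32,-108,183,0.85]
    - [0,0,0,-32,-108,183,0.85]

```text
time: 1.77
tool_pos: [472.9, -75.3, 127.3]
eef_rot: [3.103, 0.003, 0.489]
ft_force: [0.2, -0.9, -1.0]
width: 13.0
gripper_force: 0.0
```

Run:
```python
from h import *
st();rel(chp(-30,12),Rt(0,18))
im=cams.get_image("scene");crop(im,250,120,150,130,4,"pics/s2.png")
s=env.get_state();R=Ro.from_rotvec(s["eef_rot"]);tip=s["tool_pos"]+R.apply([[0,0,8],[11,0,8],[-11,0,8],[11,20,8],[11,-20,8]])
print(((proj("scene",tip)-[250,120])*4).round(0).tolist())
for a in (-30,-20,-4.5,20.5): print(a,((proj("scene",[chp(a,33,27),chp(a,33,-27),chp(a,24,-27),chp(a,24,27)])-[250,120])*4).round(0).tolist())
```

```text
{'time': 1.767, 'q': [0.319, 0.361, -0.32, 2.343, 0.625, 0.173, -2.134], 'tool_pos': [472.911, -75.309, 127.285], 'eef_rot': [3.103, 0.003, 0.489], 'ft_force': [0.186, -0.929, -0.988], 'width': 13.018, 'gripper_force': 0.0}
rel [0.0, 0.1, 0.1, -0.2, -1.3, 68.4] rows 1.6
[[341.0, 339.0], [333.0, 326.0], [349.0, 353.0], [360.0, 317.0], [307.0, 335.0]]
-30 [[293.0, 382.0], [363.0, 357.0], [360.0, 363.0], [291.0, 388.0]]
-20 [[286.0, 370.0], [356.0, 345.0], [354.0, 352.0], [284.0, 376.0]]
-4.5 [[276.0, 351.0], [346.0, 327.0], [343.0, 334.0], [274.0, 358.0]]
20.5 [[260.0, 322.0], [329.0, 298.0], [327.0, 305.0], [258.0, 329.0]]
```

View pics/s2.png

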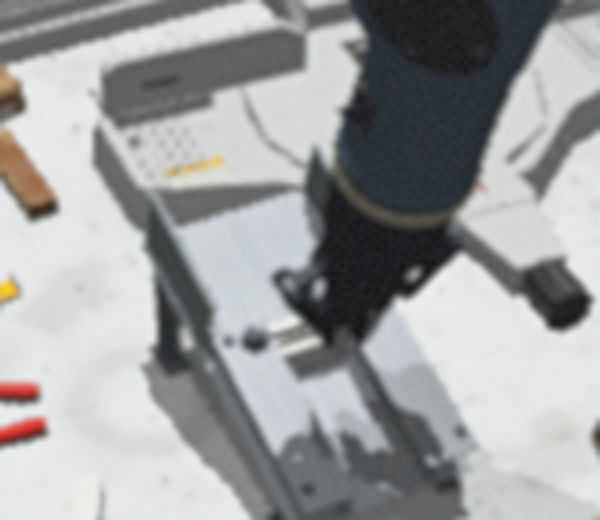

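The scene crop shows the closed fingers over the slot, with tips near (340,345), and the rail's flanges visible at (300,340) between the plungers. I'll descend into the slot.

move_arm:
  commands:
    - [0,0,0,0,-1.3,22,0.85]
    - [0,0,0,0,-1.3,38,0.85]
    - [0,0,0,0,-1.3,46,0.85]
    - [0,0,0,0,-1.3,54,0.85]
    - [0,0,0,0,-1.3,62,0.85]
    - [0,0,0,0,-1.3,67,0.85]
    - [0,0,0,0,-1.3,67,0.85]

```text
time: 2.4
tool_pos: [498.8, -78.2, 74.7]
eef_rot: [-3.105, 0.005, -0.463]
ft_force: [0.5, -0.2, 0.9]
width: 12.9
gripper_force: 0.0
```

Run:
```python
from h import *
st();rel(chp(-30,12),Rt(0,18))
```

```text
{'time': 2.4, 'q': [0.35, 0.507, -0.379, 2.321, 1.312, 0.172, -2.815], 'tool_pos': [498.808, -78.189, 74.679], 'eef_rot': [-3.105, 0.005, -0.463], 'ft_force': [0.548, -0.235, 0.924], 'width': 12.918, 'gripper_force': 0.0}
rel [-0.1, 1.0, -0.2, -8.5, -4.1, 10.5] rows 0.3
```

move_arm:
  commands:
    - [0,0,0,-10,0,-30,0.85]
    - [0,0,0,-15,0,-60,0.85]
    - [0,0,0,-20,0,-90,0.85]
    - [0,0,0,-20,0,-110,0.85]
    - [0,0,-80,-20,0,-110,0.85]
    - [0,0,-80,-20,0,-110,0.85]
    - [0,0,-80,-20,0,-110,0.85]
    - [0,0,-80,-20,0,-110,0.85]
    - [0,0,-80,-20,0,-110,0.85]
    - [0,0,-80,-20,0,-110,0.85]
    - [0,0,-80,-20,0,-110,0.85]
    - [0,0,-80,-20,0,-110,0.85]

```text
time: 3.4
tool_pos: [446.2, -77.9, 174.5]
eef_rot: [2.608, 1.433, 0.389]
ft_force: [-0.2, 0.3, -0.8]
width: 12.5
gripper_force: 0.0
```

Run:
```python
from h import *
st();rel(chp(-30,90),Rt(180,-18))
```

```text
{'time': 3.4, 'q': [0.973, 0.393, -1.163, 2.304, 0.86, 0.522, -1.399], 'tool_pos': [446.203, -77.873, 174.482], 'eef_rot': [2.608, 1.433, 0.389], 'ft_force': [-0.164, 0.328, -0.849], 'width': 12.479, 'gripper_force': 0.0}
rel [-1.1, -0.7, -122.4, 9.3, 7.5, 43.3] rows 17.1
```

move_arm:
  commands:
    - [-1,-0.7,-85,9,7,0,0.85]
    - [-1,-0.7,-85,9,7,0,0.85]
    - [-1,-0.7,-85,9,7,0,0.85]
    - [-1,-0.7,-85,9,7,0,0.85]
    - [-1,-0.7,-85,9,7,0,0.85]
    - [-1,-0.7,-85,9,7,0,0.85]
    - [-1,-0.7,-85,9,7,0,0.85]
    - [-1,-0.7,-85,9,7,0,0.85]
    - [-1,-0.7,-122,9,7,0,0.85]
    - [-1,-0.7,-122,9,7,0,0.85]
    - [-1,-0.7,-122,9,7,0,0.85]
    - [-1,-0.7,-122,9,7,0,0.85]

```text
time: 4.4
tool_pos: [455.9, -74.0, 177.1]
eef_rot: [0.89, 2.702, 0.132]
ft_force: [-1.1, 0.4, 0.7]
width: 13.1
gripper_force: 0.0
```

Run:
```python
from h import *
st();rel(chp(-28,60),Rt(180,-18))
```

```text
{'time': 4.4, 'q': [1.085, 0.558, -1.467, 2.29, 1.062, 0.753, -0.145], 'tool_pos': [455.911, -74.044, 177.128], 'eef_rot': [0.89, 2.702, 0.132], 'ft_force': [-1.122, 0.391, 0.712], 'width': 13.066, 'gripper_force': 0.0}
rel [-0.4, -0.3, -36.4, -2.1, 2.0, 73.0] rows 5.1
```

move_arm:
  commands:
    - [0,0,-36.4,-2,2,0,0.85]
    - [0,0,-36.4,-2,2,0,0.85]
    - [0,0,-36.4,-2,2,20,0.85]
    - [0,0,-36.4,-2,2,40,0.85]
    - [0,0,-36.4,-2,2,60,0.85]
    - [0,0,-36.4,-2,2,72,0.85]
    - [0,0,-36.4,-2,2,72,0.85]

```text
time: 4.98
tool_pos: [480.4, -74.1, 107.7]
eef_rot: [0.009, 2.836, -0.005]
ft_force: [-0.8, 0.1, -0.1]
width: 12.7
gripper_force: 0.0
```

Run:
```python
from h import *
st();rel(chp(-28,60),Rt(180,-18));rel(chp(-28,12),Rt(180,-18))
```

```text
{'time': 4.983, 'q': [0.933, 0.729, -1.357, 2.324, 1.349, 0.805, 0.23], 'tool_pos': [480.434, -74.143, 107.665], 'eef_rot': [0.009, 2.836, -0.005], 'ft_force': [-0.766, 0.122, -0.114], 'width': 12.682, 'gripper_force': 0.0}
rel [-0.2, -0.5, -0.3, -0.6, 0.1, -0.6] rows 0.1
rel [-0.2, -0.5, -0.3, -1.0, 0.3, 47.4] rows 1.1
```

Good: the joints now have room. Next, down to n=12.

move_arm:
  commands:
    - [0,-0.5,0,-1,0,10,0.85]
    - [0,-0.5,0,-1,0,20,0.85]
    - [0,-0.5,0,-1,0,29,0.85]
    - [0,-0.5,0,-1,0,37,0.85]
    - [0,-0.5,0,-1,0,43,0.85]
    - [0,-0.5,0,-1,0,46.5,0.85]
    - [0,-0.5,0,-1,0,46.5,0.85]

```text
time: 5.57
tool_pos: [497.1, -74.6, 65.7]
eef_rot: [0.008, 2.822, -0.006]
ft_force: [0.6, -0.1, -0.4]
width: 13.1
gripper_force: 0.0
```

Run:
```python
from h import *
st();rel(chp(-28,12),Rt(180,-18));rel(chp(60,14),Rt(180,-18))
```

```text
{'time': 5.567, 'q': [0.863, 0.822, -1.283, 2.338, 1.525, 0.828, 0.096], 'tool_pos': [497.105, -74.6, 65.656], 'eef_rot': [0.008, 2.822, -0.006], 'ft_force': [0.568, -0.114, -0.41], 'width': 13.069, 'gripper_force': 0.0}
rel [-0.3, 0.3, -0.3, 2.3, 0.6, 2.3] rows 0.1
rel [-0.3, 0.3, -0.3, -85.7, 1.0, 0.7] rows 2.1
```

move_arm:
  commands:
    - [0,0,0,-6,0,-0.5,0.85]
    - [0,0,0,-12,0,-0.5,0.85]
    - [0,0,0,-17,0,-0.5,0.85]
    - [0,0,0,-22,0,-0.5,0.85]
    - [0,0,0,-27,0,-0.5,0.85]
    - [0,0,0,-32,0,-0.5,0.85]
    - [0,0,0,-37,0,-0.5,0.85]
    - [0,0,0,-37,0,-0.5,0.85]

```text
time: 6.23
tool_pos: [532.3, -74.7, 78.2]
eef_rot: [0.006, 2.822, -0.006]
ft_force: [0.5, -0.3, 0.3]
width: 12.5
gripper_force: 0.3
```

Run:
```python
from h import *
st();rel(chp(48,14),Rt(180,-18))
im=cams.get_image("top");crop(im,280,170,64,90,6,"pics/t3.png")
```

```text
{'time': 6.233, 'q': [0.852, 0.822, -1.277, 2.244, 1.444, 0.835, 0.213], 'tool_pos': [532.271, -74.674, 78.186], 'eef_rot': [0.006, 2.822, -0.006], 'ft_force': [0.541, -0.336, 0.326], 'width': 12.539, 'gripper_force': 0.271}
rel [-0.3, 0.3, -0.2, -36.4, 0.8, 1.5] rows 0.9
```

View pics/t3.png

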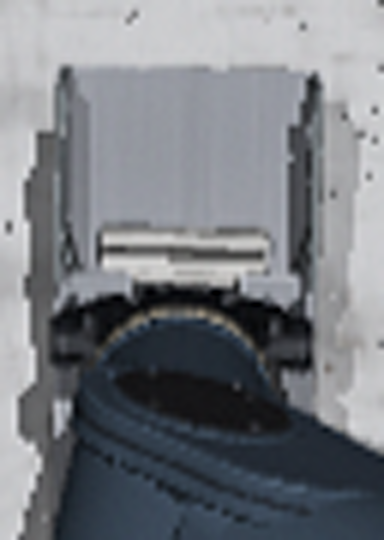

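The top crop shows the rail at rows 228–275, square across and out from under the cover. I'll push on.

move_arm:
  commands:
    - [0,0,0,-7,0,0,0.85]
    - [0,0,0,-14,0,0,0.85]
    - [0,0,0,-21,0,0,0.85]
    - [0,0,0,-27,0,0,0.85]
    - [0,0,0,-32,0,0,0.85]
    - [0,0,0,-35,0,0,0.85]
    - [0,0,0,-36,0,0,0.85]
    - [0,0,0,-36,0,0,0.85]
    - [0,0,0,-24,0,0,0.85]
    - [0,0,0,-24,0,-30,0.85]
    - [0,0,0,-24,0,-60,0.85]
    - [0,0,0,-10,0,-90,0.85]

```text
time: 7.28
tool_pos: [514.7, -73.3, 167.8]
eef_rot: [0.006, 2.82, -0.003]
ft_force: [0.3, -0.6, 1.7]
width: 12.7
gripper_force: 0.0
```

Run:
```python
from h import *
st()
im=cams.get_image("top");crop(im,280,170,64,90,6,"pics/t4.png")
for n in ("top",):
    p=(proj("top",[chp(57.5,24,43),chp(82.5,24,43),chp(82.5,24,-43),chp(57.5,24,-43)])-[280,170])*6;print(p.round(0).tolist())
rel(chp(70,90),RCH90)
```

```text
{'time': 7.283, 'q': [0.988, 0.67, -1.435, 2.19, 1.148, 0.85, 0.451], 'tool_pos': [514.708, -73.277, 167.846], 'eef_rot': [0.006, 2.82, -0.003], 'ft_force': [0.318, -0.633, 1.725], 'width': 12.694, 'gripper_force': 0.0}
[[98.0, 212.0], [99.0, 164.0], [269.0, 167.0], [268.0, 216.0]]
rel [0.1, 0.6, 90.0, -50.0, -1.1, 20.0] rows 12.6
```

View pics/t4.png

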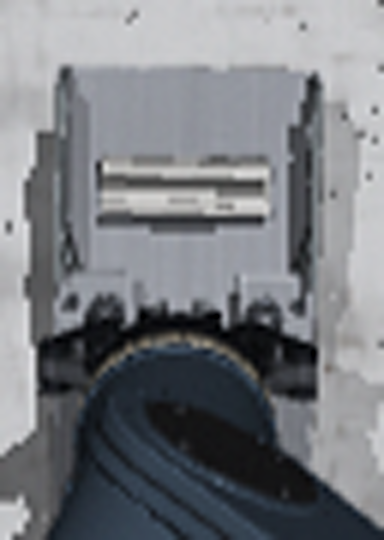

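The rail lies square in the hopper: crop (98–270, 157–222), which is s≈70. Now I rotate and straddle it.

move_arm:
  commands:
    - [0,0,85,-50,-1,10,0.6]
    - [0,0,85,-50,-1,10,0.45]
    - [0,0,85,-50,-1,10,0.45]
    - [0,0,85,-50,-1,10,0.45]
    - [0,0,85,-50,-1,10,0.45]
    - [0,0,85,-50,-1,10,0.45]
    - [0,0,85,-50,-1,10,0.45]
    - [0,0,85,-50,-1,10,0.45]
    - [0,0,85,-50,-1,10,0.45]
    - [0,0.6,90,-50,-1,10,0.45]
    - [0,0.6,90,-50,-1,20,0.45]
    - [0,0.6,90,-50,-1,20,0.45]

```text
time: 8.33
tool_pos: [566.9, -75.8, 162.1]
eef_rot: [1.985, 2.11, 0.315]
ft_force: [-0.2, -0.4, 0.0]
width: 47.0
gripper_force: 0.0
```

Run:
```python
from h import *
st()
rel(chp(70,90),RCH90);rel(chp(70,11),RCH90)
```

```text
{'time': 8.333, 'q': [0.799, 0.581, -1.094, 2.074, 0.99, 0.674, -0.845], 'tool_pos': [566.92, -75.763, 162.138], 'eef_rot': [1.985, 2.11, 0.315], 'ft_force': [-0.156, -0.371, 0.035], 'width': 47.028, 'gripper_force': 0.0}
rel [-0.0, -0.1, 3.5, 1.8, -0.4, -5.5] rows 0.5
rel [-0.0, -0.1, 3.5, 1.7, -0.3, 73.5] rows 1.8
```

move_arm:
  newtons: 60
  commands:
    - [0,0,3.5,2,0,20,0.45]
    - [0,0,3.5,2,0,38,0.45]
    - [0,0,3.5,2,0,52,0.45]
    - [0,0,3.5,2,0,62,0.45]
    - [0,0,3.5,2,0,71,0.45]
    - [0,0,3.5,2,0,72,0.45]
    - [0,0,3.5,2,0,72,0.75]
    - [0,0,3.5,2,0,72,1]
    - [0,0,3.5,2,0,72,1]
    - [0,0,3.5,2,0,72,1]
    - [0,0,3.5,2,0,72,1]

```text
time: 9.25
tool_pos: [589.5, -73.5, 95.2]
eef_rot: [2.045, 2.057, 0.326]
ft_force: [-2.2, -0.2, 5.3]
width: 24.0
gripper_force: 60.0
```

Run:
```python
from h import *
st()
rel([540,-76,260],Rt(90,0))
```

```text
{'time': 9.25, 'q': [0.668, 0.676, -0.935, 2.093, 1.199, 0.588, -1.083], 'tool_pos': [589.522, -73.519, 95.209], 'eef_rot': [2.045, 2.057, 0.326], 'ft_force': [-2.153, -0.153, 5.334], 'width': 23.989, 'gripper_force': 60.049}
rel [18.1, 0.0, 0.3, -2.4, 4.0, -172.0] rows 4.1
```

```bash
cat > kin.py <<'E'
import numpy as np
from scipy.optimize import least_squares
from scipy.spatial.transform import Rotation as Ro
D=[([1.0461969,.57648614,.024848,1.43781633,-.01498397,1.12892162,-.05652519],[287.8,-610.1,238.5],[-3.06423727,-.686531244,.000632]),
([0.483,0.083,-0.123,2.038,-0.149,0.731,-1.112],[446.905,-181.651,311.387],[3.102,0.001,0.492]),
([0.319,0.361,-0.32,2.343,0.625,0.173,-2.134],[472.911,-75.309,127.285],[3.103,0.003,0.489]),
([0.35,0.507,-0.379,2.321,1.312,0.172,-2.815],[498.808,-78.189,74.679],[-3.105,0.005,-0.463]),
([0.973,0.393,-1.163,2.304,0.86,0.522,-1.399],[446.203,-77.873,174.482],[2.608,1.433,0.389]),
([1.085,0.558,-1.467,2.29,1.062,0.753,-0.145],[455.911,-74.044,177.128],[0.89,2.702,0.132]),
([0.933,0.729,-1.357,2.324,1.349,0.805,0.23],[480.434,-74.143,107.665],[0.009,2.836,-0.005]),
([0.852,0.822,-1.277,2.244,1.444,0.835,0.213],[532.271,-74.674,78.186],[0.006,2.822,-0.006]),
([0.988,0.67,-1.435,2.19,1.148,0.85,0.451],[514.708,-73.277,167.846],[0.006,2.82,-0.003]),
([0.799,0.581,-1.094,2.074,0.99,0.674,-0.845],[566.92,-75.763,162.138],[1.985,2.11,0.315]),
([0.668,0.676,-0.935,2.093,1.199,0.588,-1.083],[589.522,-73.519,95.209],[2.045,2.057,0.326])]
Z=lambda a:Ro.from_euler('z',a);Y=lambda a:Ro.from_euler('y',a)
def fk(q,sg,p):
    f0,f7,*o=p;o=np.array(o).reshape(5,3)
    R=Z(f0+sg[0]*q[0]);x=o[0]+0.
    R=R*Y(q[1]);x=np.array([0,0,0.])+R.apply(o[1])+np.array([0,0,o[0][2]])
    R=R*Z(sg[1]*q[2])*Y(q[3]);x=x+R.apply(o[2])
    R=R*Z(sg[2]*q[4])*Y(q[5]);x=x+R.apply(o[3])
    R=R*Z(sg[3]*q[6]+f7);x=x+R.apply(o[4])
    return x,R
def res(p,sg,D=D):
    r=[]
    for q,x,w in D:
        X,R=fk(q,sg,p);r+=list((X-x)/10)+list((Ro.from_rotvec(w).inv()*R).as_rotvec()*10)
    return r
E
python3 - <<'E'
from kin import *
import itertools,json
best=None
for sg in itertools.product((1,-1),repeat=4):
  for f7 in(-1.6,0,1.6,3.1):
    p0=np.r_[0,f7,0,0,300,0,0,420,0,0,420,0,0,250,0,0,0]
    r=least_squares(res,p0,args=(sg,),max_nfev=60)
    if best is None or r.cost<best[0]: best=(r.cost,sg,r.x)
print(best[0],best[1],best[2].round(2).tolist())
r=np.array(res(best[2],best[1])).reshape(-1,6);print(np.abs(r).max(0))
json.dump([best[1],best[2].tolist()],open("kin.json","w"))
E
```

```text
0.0027710916574660662 (-1, -1, -1, -1) [0.0, 1.57, -0.0, 0.0, 266.09, -0.08, -15.1, 587.24, 0.01, -31.65, 391.17, 0.02, -0.75, 1382.36, 0.2, 0.05, -1029.78]
[0.03223498 0.01548856 0.0328873  0.00718303 0.00592603 0.01133128]
```

```bash
cat >> kin.py <<'E'
import json
LO=np.array([-2.76,-.34,-1.52,.19,-1.09,.17,-2.82]);HI=np.array([2.76,2.15,1.57,2.46,4.23,1.99,2.82])
try: SG,P=json.load(open("kin.json"))
except Exception: pass
def ik(pos,R,seeds,m=.08):
    best=None
    for q0 in seeds:
        f=lambda q:(lambda X,Q:np.r_[(X-pos)/10,(R.inv()*Q).as_rotvec()*10,(q-q0)*.01])(*fk(q,SG,P))
        r=least_squares(f,np.clip(q0,LO+m+.01,HI-m-.01),bounds=(LO+m,HI-m),max_nfev=60)
        c=np.linalg.norm(f(r.x)[:6])
        if best is None or c<best[0]-1e-2: best=(c,r.x)
        if c<.05: break
    return best
E
cat > t.py <<'E'
from kin import *
from h import Rt
rng=np.random.default_rng(0)
q0=np.array([.668,.676,-.935,2.093,1.199,.588,-1.083])
seeds=[q0,np.array([0,.5,0,2.,0,.8,0]),np.array([-.5,.5,0,2,0,1,1.5]),np.array([-.5,.5,0,2,0,1,-1.5])]
for name,pos in(("stand",[418,258,75]),("left",[490,170,18]),("right",[470,-340,18])):
    az=np.degrees(np.arctan2(pos[1],pos[0]))
    for dy in(0,45,90,135,180,225,270,315):
        row=[]
        for t in(0,20,30,40,50,60,70):
            b=ik(np.array(pos,float),Rt(az+dy,t),seeds);row.append("ok" if b[0]<.1 else f"{b[0]:.1f}")
        print(name,round(az),dy,row,flush=True)
E
timeout 500 python3 t.py
```

```text
stand 32 0 ['ok', '1.1', '2.7', '4.4', '5.9', '7.1', '8.3']
stand 32 45 ['ok', 'ok', 'ok', '0.6', '1.1', '1.3', '2.5']
stand 32 90 ['ok', 'ok', 'ok', 'ok', 'ok', 'ok', 'ok']
stand 32 135 ['ok', 'ok', 'ok', 'ok', 'ok', 'ok', 'ok']
stand 32 180 ['ok', 'ok', 'ok', 'ok', 'ok', 'ok', '0.8']
stand 32 225 ['ok', 'ok', 'ok', 'ok', 'ok', 'ok', 'ok']
stand 32 270 ['ok', 'ok', 'ok', 'ok', 'ok', 'ok', 'ok']
stand 32 315 ['ok', 'ok', 'ok', '0.6', '1.1', '1.4', '1.3']
left 19 0 ['ok', 'ok', '1.5', '3.2', '4.9', '6.5', '6.7']
left 19 45 ['ok', 'ok', 'ok', '0.2', '0.5', '0.6', '0.2']
left 19 90 ['ok', 'ok', 'ok', 'ok', 'ok', 'ok', 'ok']
left 19 135 ['ok', 'ok', 'ok', 'ok', 'ok', 'ok', 'ok']
left 19 180 ['ok', 'ok', 'ok', 'ok', 'ok', 'ok', '0.9']
left 19 225 ['ok', 'ok', 'ok', 'ok', 'ok', 'ok', 'ok']
left 19 270 ['ok', 'ok', 'ok', 'ok', 'ok', 'ok', 'ok']
left 19 315 ['ok', 'ok', 'ok', '0.2', '0.6', '0.6', '0.4']
right -36 0 ['ok', 'ok', 'ok', '1.4', '3.1', '4.8', '5.6']
right -36 45 ['ok', 'ok', 'ok', 'ok', 'ok', 'ok', 'ok']
right -36 90 ['ok', 'ok', 'ok', 'ok', 'ok', 'ok', 'ok']
right -36 135 ['ok', 'ok', 'ok', 'ok', 'ok', 'ok', 'ok']
right -36 180 ['ok', 'ok', 'ok', 'ok', 'ok', '0.6', '2.3']
right -36 225 ['ok', 'ok', 'ok', 'ok', 'ok', 'ok', 'ok']
right -36 270 ['ok', 'ok', 'ok', 'ok', 'ok', 'ok', 'ok']
right -36 315 ['ok', 'ok', 'ok', 'ok', 'ok', 'ok', 'ok']
```

```bash
cat > t2.py <<'E'
from kin import *
from h import Rt,RCH90
q=np.array([.668,.676,-.935,2.093,1.199,.588,-1.083])
way=[("lift",[550,-74,230],RCH90),("trans",[520,60,230],Rt(90,0)),("trans2",[520,175,230],Rt(90,0)),("down",[520,175,20],Rt(90,0)),("up",[520,190,100],Rt(90,0)),("tilt",[520,200,60],Rt(90,-30)),("grasp",[520,200,18],Rt(90,-30)),("up",[500,200,200],Rt(90,-30)),("r0",[480,220,200],Rt(85,0)),("r30",[460,240,200],Rt(80,30)),("r60",[418,258,200],Rt(75,60)),("dn",[418,258,72],Rt(75,60))]
for n,p,R in way:
    c,q=ik(np.array(p,float),R,[q],.03);print(n,round(c,2),q.round(2).tolist())
E
python3 t2.py
```

```text
lift 0.0 [0.88, 0.45, -1.14, 2.02, 0.73, 0.72, -0.67]
trans 0.0 [0.52, 0.55, -1.12, 1.83, 0.55, 1.12, -0.79]
trans2 0.0 [0.28, 0.58, -1.09, 1.76, 0.56, 1.15, -0.99]
down 0.0 [0.13, 0.82, -0.87, 1.97, 0.91, 0.79, -1.28]
up 0.0 [0.16, 0.72, -0.95, 1.9, 0.74, 0.92, -1.17]
tilt 0.0 [-0.28, 0.87, -0.72, 1.73, 0.86, 1.35, -1.4]
grasp 0.0 [-0.3, 0.93, -0.69, 1.74, 0.9, 1.3, -1.45]
up 0.0 [-0.25, 0.68, -0.79, 1.67, 0.72, 1.53, -1.27]
r0 0.0 [0.14, 0.55, -1.0, 1.86, 0.54, 1.03, -1.17]
r30 0.0 [0.56, 0.57, -1.2, 2.13, 0.29, 0.45, -0.91]
r60 1.59 [0.76, 0.82, -1.24, 2.34, -1.06, 0.2, 0.65]
dn 2.67 [0.65, 1.13, -1.03, 2.28, -1.06, 0.2, 0.95]
```

move_arm:
  commands:
    - [0,0,0,0,0,-15,1]
    - [0,0,0,0,0,-40,1]
    - [0,0,0,0,0,-80,1]
    - [0,0,0,0,0,-120,1]
    - [0,0,0,0,0,-150,1]
    - [0,0,0,0,0,-150,1]

```text
time: 9.75
tool_pos: [543.9, -72.8, 242.5]
eef_rot: [2.04, 2.054, 0.329]
ft_force: [1.7, -0.1, -1.0]
width: 24.1
gripper_force: 59.3
```

Run:
```python
from h import *
st()
rel([520,100,230],Rt(90,0));rel([520,170,60],Rt(90,0))
```

```text
{'time': 9.75, 'q': [0.947, 0.458, -1.247, 2.023, 0.753, 0.765, -0.695], 'tool_pos': [543.922, -72.834, 242.454], 'eef_rot': [2.04, 2.054, 0.329], 'ft_force': [1.661, -0.143, -1.016], 'width': 24.064, 'gripper_force': 59.324}
rel [18.4, 0.1, 0.4, 173.0, -25.4, 4.2] rows 4.2
rel [18.4, 0.1, 0.4, 243.5, -78.5, 165.5] rows 7.3
```

```bash
sed -i 's/^q=.*/q=np.array([0.947,0.458,-1.247,2.023,0.753,0.765,-0.695])/; s/^way=.*/way=[("trans2",[520,175,230],Rt(90,0)),("down",[520,175,20],Rt(90,0)),("up",[520,160,100],Rt(90,0)),("tilt",[520,155,60],Rt(90,30)),("grasp",[520,155,18],Rt(90,30)),("up",[500,160,200],Rt(90,30)),("r0",[480,190,200],Rt(85,0)),("r30",[460,220,200],Rt(80,-30)),("r60",[418,258,200],Rt(75,-60)),("dn",[418,258,72],Rt(75,-60))]/' t2.py; python3 t2.py
```

```text
trans2 0.0 [0.29, 0.59, -1.11, 1.76, 0.57, 1.16, -1.0]
down 0.0 [0.14, 0.83, -0.89, 1.97, 0.92, 0.81, -1.3]
up 0.0 [0.24, 0.73, -1.0, 1.93, 0.78, 0.93, -1.16]
tilt 0.0 [0.63, 0.94, -1.13, 2.05, 0.66, 0.52, -0.79]
grasp 0.0 [0.58, 0.99, -1.05, 2.06, 0.73, 0.45, -0.82]
up 0.0 [0.72, 0.7, -1.26, 1.98, 0.27, 0.7, -0.57]
r0 0.0 [0.2, 0.53, -1.0, 1.89, 0.52, 1.01, -1.11]
r30 0.0 [-0.29, 0.69, -0.78, 1.66, 0.62, 1.55, -1.44]
r60 0.0 [-0.67, 0.91, -0.45, 1.42, 0.51, 1.96, -1.52]
dn 0.0 [-0.68, 1.07, -0.43, 1.45, 0.55, 1.8, -1.59]
```

move_arm:
  commands:
    - [0,0,0,90,-10,0,1]
    - [18.4,0,0,173,-25,4,1]
    - [18.4,0,0,173,-25,4,1]
    - [18.4,0,0,173,-25,4,1]
    - [18.4,0,0,173,-25,4,1]
    - [18.4,0,0.4,243,-78,165,1]
    - [18.4,0,0.4,243,-78,165,1]
    - [18.4,0,0.4,243,-78,165,1]
    - [18.4,0,0.4,243,-78,165,1]
    - [18.4,0,0.4,243,-78,165,1]
    - [18.4,0,0.4,243,-78,165,1]

```text
time: 10.67
tool_pos: [516.2, 170.0, 52.4]
eef_rot: [-2.213, -2.218, 0.013]
ft_force: [-1.2, -0.6, 0.4]
width: 23.9
gripper_force: 59.3
```

Run:
```python
from h import *
st()
rel([520,172,40],Rt(90,0));rel([520,172,10],Rt(90,0))
im=cams.get_image("scene");crop(im,190,170,130,100,6,"pics/s5.png")
```

```text
{'time': 10.667, 'q': [0.186, 0.8, -0.958, 1.955, 0.859, 0.875, -1.238], 'tool_pos': [516.216, 170.027, 52.423], 'eef_rot': [-2.213, -2.218, 0.013], 'ft_force': [-1.165, -0.569, 0.361], 'width': 23.868, 'gripper_force': 59.343}
rel [-0.7, 0.0, 0.1, 2.0, 3.9, 12.4] rows 0.3
rel [-0.7, 0.0, 0.1, 2.0, 4.3, 42.4] rows 1.0
```

View pics/s5.png

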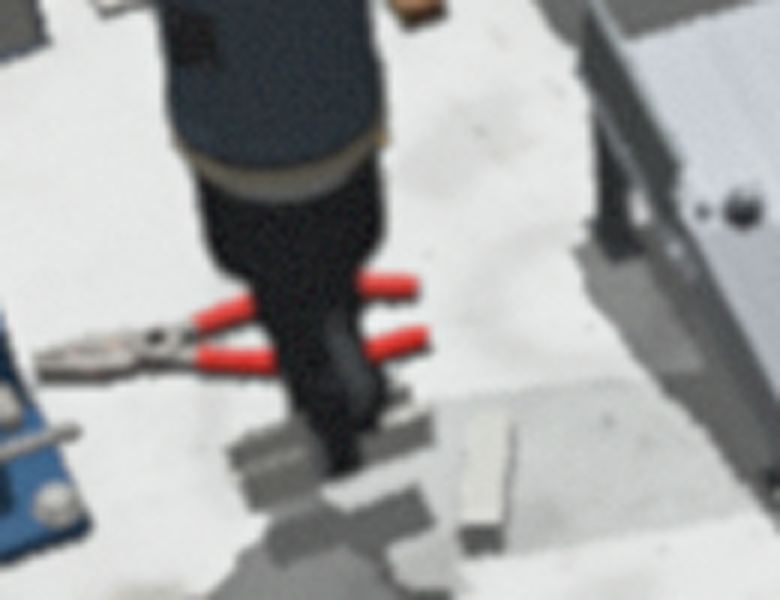

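The scene crop shows the rail held level, with clear space to the small look-alike at (485,480) and to the pliers. I'll set it down.

move_arm:
  commands:
    - [-0.7,0,0,0,0,14,1]
    - [-0.7,0,0,0,0,26,1]
    - [-0.7,0,0,0,0,33,1]
    - [-0.7,0,0,0,0,36.5,1]
    - [-0.7,0,0,0,0,38,1]
    - [-0.7,0,0,0,0,38,1]

```text
time: 11.22
tool_pos: [518.6, 168.9, 18.3]
eef_rot: [2.22, 2.217, 0.007]
ft_force: [0.5, 1.2, -0.5]
width: 24.2
gripper_force: 59.4
```

Run:
```python
from h import *
st()
```

```text
{'time': 11.217, 'q': [0.155, 0.837, -0.903, 1.986, 0.946, 0.806, -1.312], 'tool_pos': [518.587, 168.888, 18.292], 'eef_rot': [2.22, 2.217, 0.007], 'ft_force': [0.545, 1.17, -0.534], 'width': 24.247, 'gripper_force': 59.359}
```

move_arm:
  commands:
    - [0,0,0,0,0,0,1]
    - [0,0,0,0,0,1,1]
    - [0,0,0,0,0,2,1]
    - [0,0,0,0,0,2,1]

```text
time: 11.55
tool_pos: [518.4, 169.1, 16.1]
eef_rot: [2.22, 2.218, 0.007]
ft_force: [0.3, -0.2, 0.5]
width: 24.0
gripper_force: 59.4
```

move_arm:
  commands:
    - [0,0,0,0,0,1,1]
    - [0,0,0,0,0,2,1]
    - [0,0,0,0,0,2,1]
    - [0,0,0,0,0,2,1]

```text
time: 11.88
tool_pos: [518.3, 169.2, 14.0]
eef_rot: [2.22, 2.218, 0.007]
ft_force: [0.3, 0.2, -0.5]
width: 24.3
gripper_force: 59.4
```

move_arm:
  commands:
    - [0,0,0,0,0,1,1]
    - [0,0,0,0,0,1.5,1]
    - [0,0,0,0,0,2,1]
    - [0,0,0,0,0,2,1]

```text
time: 12.22
tool_pos: [518.4, 169.2, 13.8]
eef_rot: [2.218, 2.217, 0.007]
ft_force: [-6.0, -4.8, 26.2]
width: 24.2
gripper_force: 62.9
```

move_arm:
  commands:
    - [0,0,0,0,0,-0.5,1]
    - [0,0,0,0,0,-0.5,0.6]
    - [0,0,0,0,0,-0.5,0.45]
    - [0,0,0,0,0,-0.5,0.45]
    - [0,0,0,0,0,-0.5,0.45]
    - [0,0,0,0,0,-15,0.45]
    - [0,0,0,0,0,-40,0.45]
    - [0,0,0,-10,0,-75,0.45]
    - [0,0,0,-30,0,-90,0.45]

```text
time: 12.97
tool_pos: [518.3, 142.7, 105.4]
eef_rot: [2.216, 2.223, 0.014]
ft_force: [1.6, -0.2, -0.7]
width: 47.0
gripper_force: 0.0
```

Run:
```python
from h import *
st()
im=cams.get_image("scene");crop(im,190,170,130,100,6,"pics/s6.png")
cr=[[518+a,169+b,z] for a in(-12,12) for b in(-43,43) for z in(0,24)]
print(((proj("scene",cr)-[190,170])*6).round(0).tolist())
```

```text
{'time': 12.967, 'q': [0.283, 0.719, -1.025, 1.946, 0.782, 0.927, -1.136], 'tool_pos': [518.279, 142.67, 105.391], 'eef_rot': [2.216, 2.223, 0.014], 'ft_force': [1.588, -0.221, -0.677], 'width': 47.047, 'gripper_force': 0.0}
[[435.0, 502.0], [431.0, 466.0], [252.0, 570.0], [246.0, 534.0], [414.0, 467.0], [410.0, 430.0], [233.0, 533.0], [227.0, 497.0]]
```

View pics/s6.png

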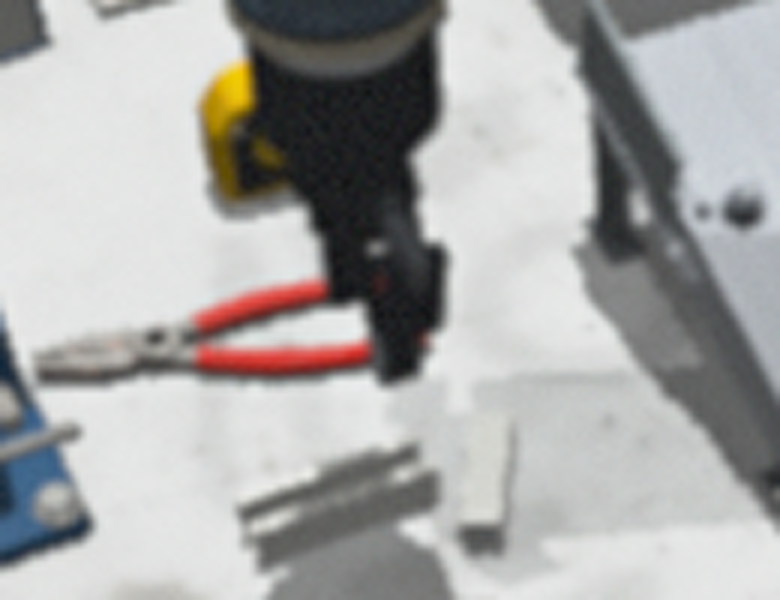

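The scene crop shows the rail flat on the bench and let go, with corners near (240,512), (418,445), (437,490) and (262,570). Step 2 is done. Now I tilt for the second grasp.

Run:
```python
from h import *
rel([518.3,145,80],Rt(90,35));rel([518.3,150,16],Rt(90,35))
```

```text
rel [0.6, 35.1, 0.1, 8.6, -1.2, 25.8] rows 4.9
rel [0.6, 35.1, 0.1, 13.6, -1.8, 89.8] rows 4.9
```

move_arm:
  commands:
    - [0.6,35.1,0,5,-1,5,0.45]
    - [0.6,35.1,0,5,-1,5,0.45]
    - [0.6,35.1,0,5,-1,5,0.45]
    - [0.6,35.1,0,5,-1,5,0.45]
    - [0.6,35.1,0,8,-1,25,0.45]
    - [0.6,35.1,0,10,-1.2,40,0.45]
    - [0.6,35.1,0,11,-1.5,55,0.45]
    - [0.6,35.1,0,12,-1.8,66,0.45]
    - [0.6,35.1,0,12,-1.8,66,0.45]

```text
time: 13.77
tool_pos: [515.4, 151.0, 34.0]
eef_rot: [-1.868, -1.869, -0.584]
ft_force: [-0.3, 0.9, -0.0]
width: 46.6
gripper_force: 0.0
```

Run:
```python
from h import *
st();rel([518.3,150,16.5],Rt(90,35))
```

```text
{'time': 13.767, 'q': [0.7, 1.068, -1.191, 2.06, 0.758, 0.511, -0.804], 'tool_pos': [515.371, 150.998, 33.982], 'eef_rot': [-1.868, -1.869, -0.584], 'ft_force': [-0.282, 0.876, -0.038], 'width': 46.65, 'gripper_force': 0.0}
rel [-0.4, -0.1, -0.1, -10.9, 3.0, 13.7] rows 0.4
```

move_arm:
  newtons: 80
  commands:
    - [0,0,0,-4,2,5,0.45]
    - [0,0,0,-8,3,10,0.45]
    - [0,0,0,-11,3,13,0.45]
    - [0,0,0,-11,3,13.5,0.45]
    - [0,0,0,-11,3,13.5,0.45]
    - [0,0,0,-11,3,13.5,0.7]
    - [0,0,0,-11,3,13.5,1]
    - [0,0,0,-11,3,13.5,1]
    - [0,0,0,-11,3,13.5,1]
    - [0,0,0,-11,3,13.5,1]

```text
time: 14.6
tool_pos: [519.6, 150.0, 19.4]
eef_rot: [-1.869, -1.871, -0.588]
ft_force: [-1.2, -3.1, 6.0]
width: 23.2
gripper_force: 79.0
```

Run:
```python
from h import *
st();rel([500,170,150],Rt(90,35));rel([460,225,180],Rt(80,-15))
```

```text
{'time': 14.6, 'q': [0.69, 1.086, -1.164, 2.056, 0.782, 0.491, -0.803], 'tool_pos': [519.558, 150.018, 19.354], 'eef_rot': [-1.869, -1.871, -0.588], 'ft_force': [-1.155, -3.07, 6.015], 'width': 23.175, 'gripper_force': 79.005}
rel [-0.2, -0.1, 0.0, 91.5, -19.9, -95.3] rows 3.2
rel [-2.0, -50.0, 10.3, 153.8, -59.9, -88.0] rows 7.1
```

move_arm:
  commands:
    - [0,0,0,15,0,-20,1]
    - [0,0,0,40,-5,-50,1]
    - [0,0,0,91,-20,-95,1]
    - [0,0,0,91,-20,-95,1]
    - [-2,-50,10,154,-60,-88,1]
    - [-2,-50,10,154,-60,-88,1]
    - [-2,-50,10,154,-60,-88,1]
    - [-2,-50,10,154,-60,-88,1]
    - [-2,-50,10,154,-60,-88,1]
    - [-2,-50,10,154,-60,-88,1]
    - [-2,-50,10,154,-60,-88,1]
    - [-2,-50,10,154,-60,-88,1]

```text
time: 15.6
tool_pos: [458.6, 229.5, 180.5]
eef_rot: [2.253, 1.909, -0.3]
ft_force: [-0.7, -0.2, -0.1]
width: 23.4
gripper_force: 78.7
```

Run:
```python
from h import *
st();rel([418,258,170],Rt(75,-55))
```

```text
{'time': 15.6, 'q': [-0.095, 0.638, -0.94, 1.788, 0.637, 1.292, -1.446], 'tool_pos': [458.557, 229.478, 180.482], 'eef_rot': [2.253, 1.909, -0.3], 'ft_force': [-0.687, -0.176, -0.139], 'width': 23.432, 'gripper_force': 78.713}
rel [3.3, -39.7, 4.6, 23.5, -44.7, 4.4] rows 5.6
```

Run:
```python
from h import *
rel([420,266,140],Rt(75,-55));rel([420,266,115],Rt(75,-55))
```

```text
rel [3.3, -39.7, 4.6, 39.3, -44.1, 31.2] rows 5.6
rel [3.3, -39.7, 4.6, 45.9, -44.1, 55.3] rows 5.6
```

move_arm:
  commands:
    - [3.3,-39.7,4.6,30,-40,10,1]
    - [3.3,-39.7,4.6,30,-40,10,1]
    - [3.3,-39.7,4.6,30,-40,10,1]
    - [3.3,-39.7,4.6,30,-40,10,1]
    - [3.3,-39.7,4.6,39,-44,31,1]
    - [3.3,-39.7,4.6,39,-44,31,1]
    - [3.3,-39.7,4.6,46,-44,55,1]
    - [3.3,-39.7,4.6,46,-44,55,1]
    - [3.3,-39.7,4.6,46,-44,55,1]

```text
time: 16.35
tool_pos: [421.1, 262.2, 113.8]
eef_rot: [1.892, 1.448, -0.984]
ft_force: [0.1, 0.4, -0.6]
width: 23.3
gripper_force: 78.8
```

Run:
```python
from h import *
st();rel([420,266,110],Rt(75,-55))
im=cams.get_image("scene");crop(im,170,210,120,110,5,"pics/s7.png")
im=cams.get_image("top");cv2.imwrite("pics/t7.png",im[:,:,::-1])
u=np.array([.259,.966,0]);v=np.array([.966,-.259,0]);c=np.array([418,259.5,0])
print(((proj("scene",[c+28*a*u+28*b*v+[0,0,36] for a,b in((1,1),(1,-1),(-1,-1),(-1,1))])-[170,210])*5).round(0).tolist())
```

```text
{'time': 16.35, 'q': [-0.55, 1.023, -0.668, 1.463, 0.613, 1.865, -1.681], 'tool_pos': [421.05, 262.174, 113.752], 'eef_rot': [1.892, 1.448, -0.984], 'ft_force': [0.068, 0.435, -0.616], 'width': 23.29, 'gripper_force': 78.835}
rel [-0.3, -0.2, 0.0, 5.0, -2.0, -0.6] rows 0.1
[[209.0, 351.0], [215.0, 444.0], [335.0, 423.0], [324.0, 332.0]]
```

View pics/s7.png

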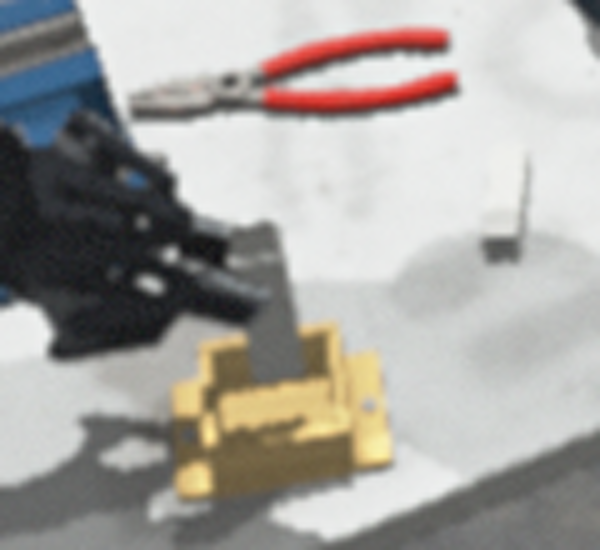

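The scene crop shows the rail upright over the pocket, its lower end near (278,380) inside the rim from (208,347) to (335,330). I'll compute its attitude and the descent.

Run:
```python
from h import *
s=env.get_state();Rg=Ro.from_rotvec([-1.869,-1.871,-.588]);D=Ro.from_rotvec(s["eef_rot"])*Rg.inv()
tcp=np.array([519.56,150.02,19.35])
for n,p in(("bottom",[518.5,212,12]),("top",[518.5,126,12])): print(n,(D.apply(np.array(p)-tcp)+s["tool_pos"]).round(1))
y=D.apply([0,1,0]);print(y.round(3))
# rotation to make rail y exactly down
w=np.cross(y,[0,0,-1]);Rn=Ro.from_rotvec(w)*Ro.from_rotvec(s["eef_rot"])
print(np.degrees(np.linalg.norm(w)))
for z in(113,90,74,70): rel([420,266,z],Rn)
```

```text
bottom [418.9 255.7  53.8]
top [418.8 255.4 139.8]
[ 0.002  0.004 -1.   ]
0.23291976958879868
rel [0.0, -0.2, -0.0, 4.1, -2.7, -0.9] rows 0.1
rel [0.0, -0.2, -0.0, 22.9, -2.7, 12.4] rows 0.6
rel [0.0, -0.2, -0.0, 35.9, -2.6, 21.6] rows 1.0
rel [0.0, -0.2, -0.0, 39.2, -2.6, 23.9] rows 1.1
```

move_arm:
  commands:
    - [0,-0.2,0,4,-2.7,-1,1]
    - [0,-0.2,0,13,-2.7,5.5,1]
    - [0,-0.2,0,20,-2.7,10.5,1]
    - [0,-0.2,0,27,-2.7,15.5,1]
    - [0,-0.2,0,33,-2.7,19.5,1]
    - [0,-0.2,0,37,-2.6,22.5,1]
    - [0,-0.2,0,39,-2.6,24,1]
    - [0,-0.2,0,39,-2.6,24,1]

```text
time: 17.12
tool_pos: [419.5, 265.6, 68.0]
eef_rot: [1.89, 1.444, -0.986]
ft_force: [0.4, 0.1, -1.1]
width: 23.3
gripper_force: 78.8
```

Run:
```python
from h import *
st()
s=env.get_state();R=Ro.from_rotvec(s["eef_rot"]);p=s["tool_pos"]
for dz in(2,4,6): rel(p-[0,0,dz],R)
im=cams.get_image("scene");crop(im,170,210,120,110,5,"pics/s8.png")
```

```text
{'time': 17.117, 'q': [-0.562, 1.085, -0.654, 1.462, 0.635, 1.817, -1.706], 'tool_pos': [419.549, 265.555, 68.03], 'eef_rot': [1.89, 1.444, -0.986], 'ft_force': [0.423, 0.137, -1.095], 'width': 23.269, 'gripper_force': 78.825}
rel [0.0, 0.0, 0.0, 1.6, 0.0, 1.1] rows 0.0
rel [0.0, 0.0, 0.0, 3.3, 0.0, 2.3] rows 0.1
rel [0.0, 0.0, 0.0, 4.9, 0.0, 3.4] rows 0.1
```

move_arm:
  commands:
    - [0,0,0,0.8,0,0.5,1]
    - [0,0,0,1.6,0,1.1,1]
    - [0,0,0,1.6,0,1.1,1]

```text
time: 17.42
tool_pos: [419.8, 265.9, 67.2]
eef_rot: [1.891, 1.444, -0.985]
ft_force: [0.1, 0.3, 1.3]
width: 23.3
gripper_force: 79.1
```

move_arm:
  commands:
    - [0,0,0,0.8,0,0.5,1]
    - [0,0,0,1.6,0,1.1,1]
    - [0,0,0,1.6,0,1.1,1]

```text
time: 17.67
tool_pos: [419.7, 265.9, 67.0]
eef_rot: [1.889, 1.443, -0.985]
ft_force: [-0.7, 3.4, 14.0]
width: 23.2
gripper_force: 80.2
```

move_arm:
  commands:
    - [0,0,0,-0.6,0,-0.4,1]
    - [0,0,0,-0.6,0,-0.4,0.7]
    - [0,0,0,-0.6,0,-0.4,0.5]
    - [0,0,0,-0.6,0,-0.4,0.4]
    - [0,0,0,-0.6,0,-0.4,0.4]
    - [0,0,0,-0.6,0,-0.4,0.4]

```text
time: 18.17
tool_pos: [419.7, 265.8, 65.4]
eef_rot: [1.891, 1.444, -0.985]
ft_force: [-0.7, 0.2, 0.5]
width: 51.2
gripper_force: 0.0
```

move_arm:
  commands:
    - [0,0,0,0,0,-8,0.4]
    - [0,0,0,0,0,-20,0.4]
    - [0,0,0,0,0,-40,0.4]
    - [0,0,0,0,0,-70,0.4]
    - [0,0,0,0,0,-100,0.4]
    - [0,0,0,0,0,-130,0.4]
    - [0,0,0,0,0,-130,0.4]

```text
time: 18.75
tool_pos: [448.6, 372.5, 143.0]
eef_rot: [1.893, 1.446, -0.976]
ft_force: [-0.4, 1.8, 0.7]
width: 51.3
gripper_force: 0.0
```

Run:
```python
from h import *
st()
a=cams.get_image("scene");b=cams.get_image("top")
A=cv2.resize(a[220:320,170:280],None,fx=4,fy=4,interpolation=2);B=cv2.resize(b[225:285,170:240],None,fx=5,fy=5,interpolation=2)
H=max(len(A),len(B));f=lambda x:np.pad(x,((0,H-len(x)),(0,0),(0,0)))
cv2.imwrite("pics/end.png",np.hstack([f(A),f(B)])[:,:,::-1])
c=np.array([418,259.5,0.])
print(((proj("scene",[c+[0,0,6],c+[0,0,92]])-[170,220])*4).round(0).tolist(),((proj("top",[c+[0,0,6],c+[0,0,92]])-[170,225])*5+[440,0]).round(0).tolist())
```

```text
{'time': 18.75, 'q': [-0.805, 1.056, -0.346, 1.103, 0.477, 1.983, -1.44], 'tool_pos': [448.599, 372.519, 143.011], 'eef_rot': [1.893, 1.446, -0.976], 'ft_force': [-0.388, 1.846, 0.717], 'width': 51.297, 'gripper_force': 0.0}
[[223.0, 300.0], [205.0, 209.0]] [[618.0, 150.0], [589.0, 149.0]]
```

View pics/end.png

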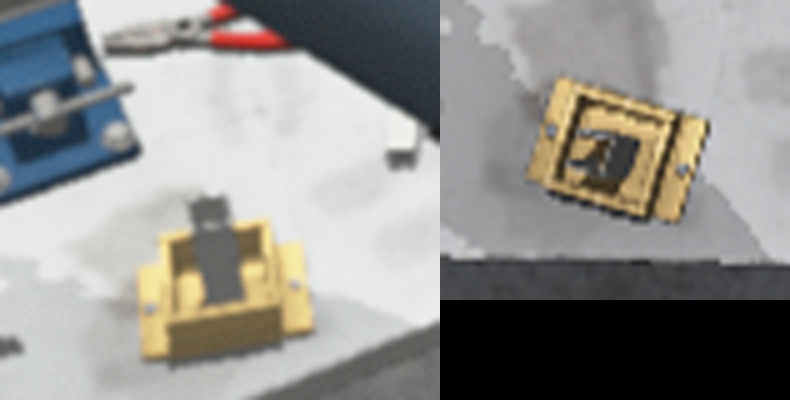

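The last picture shows the rail upright in the pocket and released: (215,250) in the scene half, (610,160) in the top half. The bystanders look untouched and the gripper is clear.

Run:
```python
from h import *
print(env.hand_in())
```

```text
the job is handed in; nothing more can be done
None
```

I handed the job in at about 19 s on the robot's clock, with the rail standing upright and released in the stand's pocket and no bystander seen to move; no verdict came back, and I viewed 11 pictures, one over the limit of 10.

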